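# Rinse a holder of microscope slides and set it in the drying rack

## Task

Lift the black slide holder out of its white jar by the handle, dip its five glass slides at least half-way into the steel rinse pot, then stand it in the finned drying rack: every slide down in its own slot between the fins, fully home on the rack's floor and roughly centred between the front and back of the fins. Let go and leave it upright; it is glass, so lower it gently all the way (no dropping it in), do not bang it on the pot or rack, and do not disturb the bottle, the slide box or the petri dish.

Things in the scene. Friction and masses are not known exactly. Their poses are not given: they have to be found in the camera images.
- holder_handle (a point): Slide holder (loose, about 85 g): centre of its flat black handle tab, 28 (x) by 10 (y, grip this) by 50 mm tall, on the middle of a black clip bar 30 (x) by 84 (y) by 14 mm; the point is 28 mm above the bar's top, 22 mm below the tab's top. z up, y along the bar. Same turned end for end. At the start it hangs in the white jar, bar ends on the jar's rim.
- holder_feet (a point): Same holder and axes: centre of the slides' lower edges, 108 mm straight below holder_handle. Five glass slides, each 26 mm wide (x) and 1.6 mm thick (y), hang side by side at 12 mm pitch along y (-24, -12, 0, 12, 24 mm from this point), reaching 66 mm below the bar's underside.
- jar: White rectangular plastic jar, fixed: outside 52 (x) by 76 (y) by 74 mm high, walls 4 mm, open at the top, foot flange 60 by 84 mm. Origin at the centre of its underside on the bench, z up. At the start it holds the slide holder, bar along the jar's y, slides' feet 8 mm above the bench.
- pot_mouth (a point): round open steel rinse pot, fixed, 110 mm across outside, 104 mm inside, 80 mm high, inner floor 4 mm above the bench. The point is the centre of the mouth at rim height; z up.
- rack_floor (a point): Grey drying rack, fixed: base 66 (x) by 100 (y) by 8 mm; six upright fins 3 mm thick (y), 40 mm wide (x), rising 47 mm above this point, at y = -30, -18, -6, 6, 18, 30 mm from it, leaving five 9 mm slots at y = -24, -12, 0, 12, 24 mm, open at both x ends. The point is the centre of the base's top face, on which the slides stand; z up.
- oil_bottle: small amber glass bottle with black cap, 34 mm diameter, 75 mm tall, bystander. Origin at the centre of its underside.
- slide_box: cardboard slide box, 86 (x) by 38 (y) by 36 mm high, bystander. Origin at the centre of its underside.
- petri_dish: clear petri dish, 92 mm across, 20 mm high, bystander. Origin at the centre of its underside.
Not all that is in view belongs to the job. Of the things like the part that bears holder_handle, leave any that is pink or purple; of the rest the larger one is meant.

How it is judged:
On the way:
1. the slides have been dipped at least half-way (33 mm) into the rinse pot (horizontal distance between holder_feet and pot_mouth below 0.04 m and z of holder_feet in the frame of pot_mouth below -0.033 m), for 0.1 s.
At the end, for the whole second after the job is handed in: the holder stands upright (0.08 rad) in the rack, one slide in each slot (5.5 mm along the stack, 0.3 rad in yaw), feet within 3 mm of the rack's floor and 12 mm of its centre along the fins; bottle, slide box and petri dish undisturbed (30 mm) (y of holder_feet in the frame of rack_floor between -0.0055 and 0.0055 m and x of holder_feet in the frame of rack_floor between -0.012 and 0.012 m and z of holder_feet in the frame of rack_floor below 0.003 m and angle between holder_feet's own z axis and vertical below 0.08 rad and angle between the y axis of holder_feet and the y axis of rack_floor, either way round below 0.3 rad); the robot touches nothing.
It fails at once if the holder is dropped into the rack (moves faster than 0.35 m/s between the fins) (horizontal distance between holder_feet and rack_floor below 0.03 m and z of holder_feet in the frame of rack_floor below 0.045 m and linear speed of slide_holder above 0.35 m/s).
It fails at once if the glass is banged against the rack (over 40 N) (contact force between slide_holder and rack above 40 N).
It fails at once if the glass is banged against the rinse pot (over 40 N) (contact force between slide_holder and rinse_pot above 40 N).
It fails at once if the bottle, slide box or petri dish is moved more than 30 mm (distance of any of oil_bottle, slide_box, petri_dish from where it was at the start of the episode above 0.03 m).
It also fails if it takes over 54 s, if anything falls off the work surface, if the arm or the gripper's body presses on something with over 40 N, if the wrist force passes 120 N, or if a joint passes its speed limit or range.

## Robot

A 6-joint arm with a two-finger parallel gripper is mounted at the origin on the work surface. World frame = base frame: x ahead of the robot, y to its left, z up, the work surface at z = 0. Lengths are in m, angles in rad, forces in N, time in s.
With the tool pointing down it reaches from about 0.3 to 0.875 m from the base axis. Payload 6.4 kg.
Tool frame: the origin (TCP) lies midway between the tips of the shut fingers; the grasp point (between the pads) lies 19 mm behind it; z points along the fingers, y is the line along which they close (so a half turn about z gives the same grasp; the last joint's range is limited). The gripper opens to 85 mm and grips with 20 to 120 N. Pads are 22 mm wide; open, the fingers measure 114 mm over their backs; the gripper's body (76 mm by 85 mm) begins 54 mm behind the grasp point. The pads swing forward as they close: fully open they stand 13 mm farther back than shut.
Start: joints at [-1.452, 0.181, 1.607, -0, 1.354, -0.206], TCP at [0.184, -0.545, 0.231] pointing down, gripper open.
Joint ranges: [-2.99, 2.99], [-0.89, 2.07], [0.3, 2.58], [-1.14, 4.28], [0, 2.63], [-3.12, 3.12]. Speed limits (rad/s): [2.57, 2.57, 3.01, 3.14, 3.14, 3.14].

## Interface

Orientations are given as a unit quaternion [w, x, y, z].
In Python, from bench import sensors, vision, ctrl gives the robot as it stands.
- The arm moves only by the tool carry_out, never from a script. Its argument "deltas" is text: rows parted by semicolons, each of 7 numbers parted by spaces: the shift along the tool's x, y, z in mm, then the turn, a rotation vector about the tool's x, y, z in rad, then the closure, from 0 (fully open) to 1 (shut). In form: tx ty tz ax ay az claw; .... A call has 1 to 12 rows; each row is the pose to reach, as a shift and turn from the pose commanded when the call began, along the tool's axes at that moment; what a row does not reach only later rows make up. A row lasts 1/8 s, in which the tool goes at most 62.5 mm and 10.7 degrees, less where a joint would pass 70% of its speed; a pose out of reach is approached as far as the arm can. A call with a gripper value outside its range is refused whole. The fingers move at their own pace and stop on an object; the grip force is fixed at half the most. Time passes only in rows, so rows that repeat a pose let the fingers close. It gives the time, the measured TCP pose, the force, the opening and the grip force at its end, in the units of the state.
- sensors.get_obs(): the state, without advancing time (a new reading comes with each control period).
- vision.camera(name): name is "scene" or "top" or "wrist"; returns the picture (420x560x3 uint8, blue, green, red); there is no depth.
- vision.camera_model(name): a dict with "K" (3x3 intrinsics, pixels), "extrinsics" (4x4, takes a point from world to camera coordinates); the wrist camera has in their place "hand_eye" (4x4, takes a point from camera to tool coordinates, whose origin is the TCP and whose axes are the flange's). Camera axes: x right, y down, z forward; pixel columns grow to the right and rows downward; lengths in m; the calibration is good to about 2 mm. A picture is of the moment at which its call begins: read the wrist's pose just before it. camera_model takes no time and is no camera call.
- ctrl.hand_in(): hands the job in; it is judged then, once.
The state is a dict: "time_s": time; "q": joint angles; "dq": joint speeds; "joint_efforts": joint torques, N m; "eef_pos": TCP position; "eef_rot": TCP orientation; "wrist_force": force on the tool from outside, world axes, zero at the start; "torque": the same for the moment, N m; "opening": opening from 0.0 (shut) to 1.0 (fully open); "grasp_force": force on a finger pad.
Only numpy, scipy, OpenCV 4.12 (cv2) and the standard library are available. Lean on these libraries where they do the work, as an engineer would, in place of code of your own. Each camera call takes 0.05 s, during which the arm holds its last target. There are 200 camera calls.

## Working session

There is one attempt and no reset: what is moved stays moved. The work goes in short steps, Python scripts to look and compute and a tool call to move; the robot and the scene stay as the last step left them, time stands still between calls to the robot, and variables do not carry over. Pictures are saved under pics/ and viewed, at most 10 in all, crops included, and the job is handed in when it is done.

Besides the shell and the picture viewer there is one more tool, called after "Emit:" in YAML: its name, and indented under it one key for each argument. carry_out: Moves the arm, as the interface text tells. Its arguments: {"type":"object","properties":{"deltas":{"type":"string"}},"required":["deltas"]}

```bash
mkdir -p pics
python3 - <<'E'
from bench import sensors, vision
import cv2, numpy as np
np.set_printoptions(precision=4,suppress=True)
for n in("scene","top"):
    cv2.imwrite(f"pics/{n}0.png",vision.camera(n)); m=vision.camera_model(n); print(n,m["K"],m["extrinsics"])
print(vision.camera_model("wrist"));print(sensors.get_obs())
E
```

```text
scene [[495.0634   0.     282.8398]
 [  0.     495.0634 210.0708]
 [  0.       0.       1.    ]] [[ 0.0982  0.9952  0.0038 -0.0353]
 [ 0.8123 -0.0779 -0.578  -0.4005]
 [-0.5749  0.0599 -0.816   1.451 ]
 [ 0.      0.      0.      1.    ]]
top [[392.6474   0.     279.0794]
 [  0.     392.6474 211.1004]
 [  0.       0.       1.    ]] [[ 0.025  -0.9995  0.0182 -0.044 ]
 [-0.9991 -0.0256 -0.0346  0.5294]
 [ 0.0351 -0.0173 -0.9992  1.125 ]
 [ 0.      0.      0.      1.    ]]
{'K': array([[342.7195,   0.    , 286.0955],
       [  0.    , 342.7195, 211.0501],
       [  0.    ,   0.    ,   1.    ]]), 'hand_eye': array([[-0.0007, -0.9643, -0.2647,  0.0656],
       [ 1.    , -0.0006, -0.0007,  0.0012],
       [ 0.0005, -0.2647,  0.9643, -0.143 ],
       [ 0.    ,  0.    ,  0.    ,  1.    ]])}
{'time_s': 0.1, 'q': array([-1.4523,  0.1815,  1.6079, -0.    ,  1.3538, -0.2063]), 'dq': array([-0.0006, -0.001 , -0.0009, -0.0006,  0.0005, -0.0004]), 'joint_efforts': array([  0.0004, -44.5878, -35.2237,  -0.0004,   0.0041,   0.    ]), 'eef_pos': array([ 0.1834, -0.5444,  0.2305]), 'eef_rot': array([-0.0008,  0.9868,  0.1617,  0.    ]), 'wrist_force': array([ 0.4506,  0.0415, -0.533 ]), 'torque': array([ 0.0299,  0.0348, -0.0394]), 'grasp_force': 0.0, 'opening': 0.9996745446711839}
```

View pics/scene0.png

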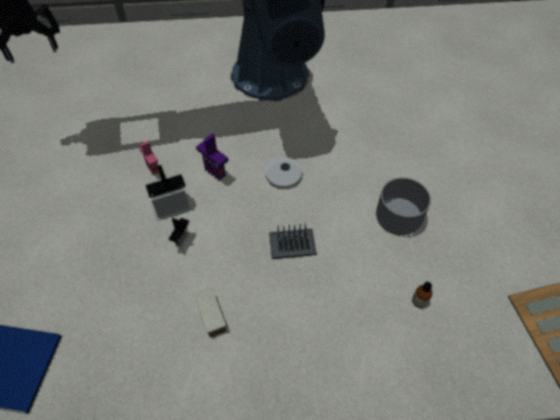

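View pics/top0.png

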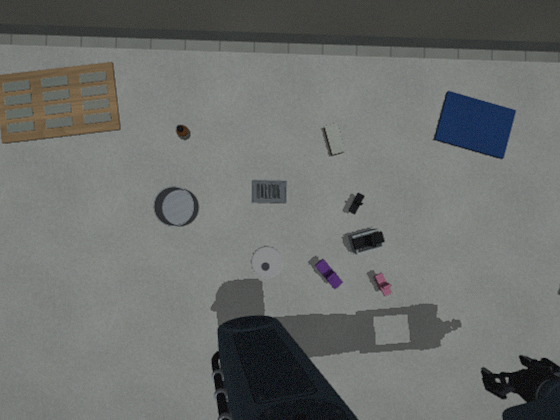

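Scene and top views show four holder-like things. Top-view pixels are: large black in the white jar (366,240), small black (355,203), purple (328,273) and pink (382,284). The large black one fits: it is not pink or purple, it is the larger of the two black ones, and it hangs in the jar. The rack is at (269,191), the pot at (177,207), the dish at (266,262), the bottle at (183,131) and the box at (334,140). I'll confirm with enlarged crops.

Run:
```python
import cv2, numpy as np
t=cv2.imread("pics/top0.png");s=cv2.imread("pics/scene0.png")
def c(i,x,y,w,h,f=6): return cv2.resize(i[y:y+h,x:x+w],None,fx=f,fy=f,interpolation=cv2.INTER_CUBIC)
a=np.vstack([np.hstack([c(t,334,215,66,50),c(t,236,170,66,50)]),np.hstack([c(s,135,155,66,50),c(s,260,215,66,50)])])
cv2.imwrite("pics/crop1.png",cv2.convertScaleAbs(a,alpha=1.6))
```

```text
(no output)
```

View pics/crop1.png

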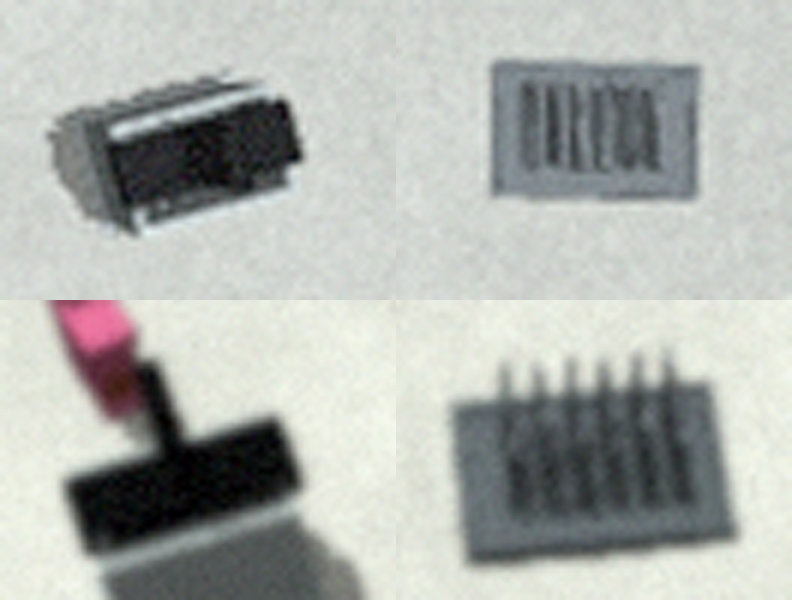

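Confirmed: the crop shows the large black holder with its bar centred at about top (368.7,240.3), and the rack base centred at about top (269.2,191.6).

```bash
cat > h.py <<'E'
from bench import sensors, vision
import cv2, numpy as np
from scipy.spatial.transform import Rotation as R
np.set_printoptions(precision=4,suppress=True)
def pose(o=None):
    o=o or sensors.get_obs(); T=np.eye(4); T[:3,:3]=R.from_quat(o["eef_rot"],scalar_first=True).as_matrix(); T[:3,3]=o["eef_pos"]; return T
def cam(n,T=None):
    m=vision.camera_model(n); return m["K"],(np.linalg.inv(m["extrinsics"]) if n!="wrist" else (pose() if T is None else T)@m["hand_eye"])
def ray(n,uv,z,T=None):
    K,C=cam(n,T); d=C[:3,:3]@np.linalg.inv(K)@[*uv,1]; return C[:3,3]+d*(z-C[2,3])/d[2]
def proj(n,p,T=None):
    K,C=cam(n,T); q=K@(C[:3,:3].T@(np.asarray(p)-C[:3,3])); return q[:2]/q[2]
def goal(p,yaw):
    "delta in tool axes to TCP p, tool down, tool y at world yaw (nearest half turn)"
    T=pose(); best=None
    for k in(0,np.pi):
        y=np.array([np.cos(yaw+k),np.sin(yaw+k),0]); z=np.array([0,0,-1.]); G=np.c_[np.cross(y,z),y,z]
        rv=R.from_matrix(T[:3,:3].T@G).as_rotvec()
        if best is None or np.linalg.norm(rv)<np.linalg.norm(best): best=rv
    print("delta mm",T[:3,:3].T@(np.asarray(p)-T[:3,3])*1e3,"rv",best)
E
python3 - <<'E'
from h import *
f=lambda x,y,x0,y0:(x0+x/6,y0+y/6)
a=ray("top",f(120,178,334,215),.088);b=ray("top",f(296,130,334,215),.088);c=ray("top",(368.7,240.3),.088)
print("bar",a,b,np.linalg.norm(a-b),(a+b)/2,c,np.degrees(np.arctan2(*(b-a)[1::-1])))
# scene: bar top corners
q=[f(x,y,135,155) for x,y in((70,482),(272,420),(303,488),(88,550))]
P=[ray("scene",(u,v-300/6),.088 if i<2 else .080) for i,(u,v) in enumerate(q)];print("scene bar",P,np.mean(P,0))
r=[ray("top",f(x-396,y,236,170),.008) for x,y in((493,60),(700,65),(697,198),(490,195))]
print("rack top",r,np.mean(r,0))
q=[ray("scene",f(x-396,y-300,260,215),.008) for x,y in((453,403),(712,383),(737,537),(468,558))];print("rack scene",q,np.mean(q,0))
print("pot",ray("top",(177,207),.08),ray("scene",(404,197),.08))
for n,u in(("dish",(266,262)),("small",(355,203)),("pink",(382,284)),("purple",(328,273)),("bottle",(183,131))):print(n,ray("top",u,.04))
goal(np.r_[(a+b)[:2]/2,.3],np.arctan2(*(b-a)[1::-1]))
E
```

```text
bar [ 0.4424 -0.2331  0.088 ] [ 0.4658 -0.312   0.088 ] 0.0823758673211609 [ 0.4541 -0.2725  0.088 ] [ 0.4551 -0.2726  0.088 ] -73.47370084764964
scene bar [array([ 0.4581, -0.3133,  0.088 ]), array([ 0.4355, -0.2397,  0.088 ]), array([ 0.4627, -0.229 ,  0.08  ]), array([ 0.4842, -0.3069,  0.08  ])] [ 0.4601 -0.2722  0.084 ]
rack top [array([0.6186, 0.0496, 0.008 ]), array([ 0.6188, -0.0504,  0.008 ]), array([ 0.5544, -0.0505,  0.008 ]), array([0.5533, 0.0493, 0.008 ])] [ 0.5863 -0.0005  0.008 ]
rack scene [array([ 0.5556, -0.0497,  0.008 ]), array([0.556 , 0.0489, 0.008 ]), array([0.6237, 0.0491, 0.008 ]), array([ 0.6231, -0.0498,  0.008 ])] [ 0.5896 -0.0004  0.008 ]
pot [0.5319 0.2463 0.08  ] [0.5385 0.2504 0.08  ]
dish [0.3859 0.003  0.04  ]
small [ 0.5577 -0.2438  0.04  ]
pink [ 0.332  -0.3241  0.04  ]
purple [ 0.3592 -0.1715  0.04  ]
bottle [0.7482 0.2465 0.04  ]
delta mm [ 343.3042 -171.3872  -69.1392] rv [-0.0016 -0.0003  0.0364]
```

Emit:
carry_out:
  deltas: "58 -28 0 0 0 0.006 0; 116 -57 0 0 0 0.012 0; 174 -86 0 0 0 0.018 0; 231 -114 0 0 0 0.024 0; 288 -143 0 0 0 0.03 0; 344 -171 5 0 0 0.036 0; 344 -171 10 0 0 0.036 0; 344 -171 10 0 0 0.036 0"

```text
time_s: 1.1
eef_pos: [0.4547, -0.2724, 0.2204]
eef_rot: [-0.001, 0.989, 0.145, -0.001]
wrist_force: [-0.0, -0.5, -0.7]
opening: 0.999
grasp_force: 0.0
```

Run:
```python
from h import *
T=pose();np.save("T1.npy",T);cv2.imwrite("pics/w1.png",vision.camera("wrist"));print(T,sensors.get_obs()["time_s"])
for z in(.088,.138):print(proj("wrist",[.456,-.2725,z],T))
```

```text
[[ 0.9581  0.2866 -0.0017  0.4547]
 [ 0.2866 -0.9581  0.0009 -0.2724]
 [-0.0013 -0.0014 -1.      0.2204]
 [ 0.      0.      0.      1.    ]] 1.15
[285.6249 197.6761]
[285.3933 214.3764]
```

View pics/w1.png

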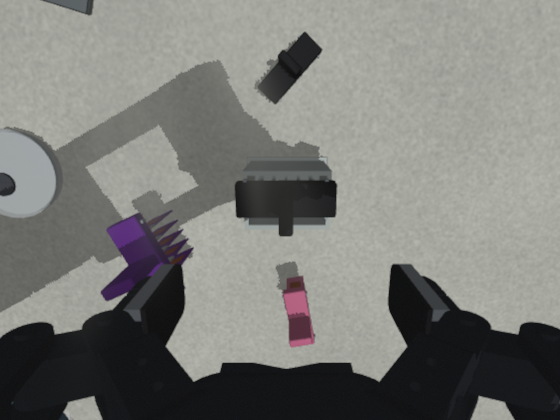

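The wrist view shows the bar at u 235–337, rows 181–217, and the tab's near top edge at (286,236). Pink is below at (298,310) and small black above at (290,67).

Run:
```python
from h import *
T=np.load("T1.npy"); iv=np.linalg.inv(T)
for n,u,z in(("tab near edge (expect x-14)",(286,236),.138),("bar near L (x-15,-42)",(235,217),.088),("bar near R",(337,217),.088),("bar far L",(235,181),.088),("bar far R",(336,181),.088)):
    p=ray("wrist",u,z,T);print(n,p,(iv@[*p,1])[:3]*1e3)
```

```text
tab near edge (expect x-14) [ 0.4411 -0.2774  0.138 ] [-14.2926   0.9765  82.3895]
bar near L (x-15,-42) [ 0.4279 -0.2366  0.088 ] [-15.1703 -41.7818 132.4489]
bar near R [ 0.4524 -0.3184  0.088 ] [-15.1863  43.6333 132.3329]
bar far L [ 0.4576 -0.229   0.088 ] [ 15.3725 -40.5477 132.4062]
bar far R [ 0.4811 -0.3078  0.088 ] [ 15.3403  41.6364 132.2946]
```

Emit:
carry_out:
  deltas: "0 1 40 0 0 0 0; 0 1 80 0 0 0 0; 0 1 108 0 0 0 0; 0 1 121 0 0 0 0; 0 1 121 0 0 0 1; 0 1 121 0 0 0 1; 0 1 121 0 0 0 1; 0 1 121 0 0 0 1; 0 1 121 0 0 0 1; 0 1 121 0 0 0 1; 0 1 121 0 0 0 1; 0 1 121 0 0 0 1"

```text
time_s: 2.65
eef_pos: [0.4557, -0.2743, 0.1011]
eef_rot: [0.0, 0.99, 0.144, 0.0]
wrist_force: [-0.6, 0.3, 6.4]
opening: 0.105
grasp_force: 58.9
```

Emit:
carry_out:
  deltas: "0 0 -6 0 0 0 1; 0 0 -15 0 0 0 1; 0 0 -30 0 0 0 1; 0 0 -50 0 0 0 1; 0 0 -70 0 0 0 1; 0 0 -90 0 0 0 1; 0 0 -110 0 0 0 1; 0 0 -125 0 0 0 1; 0 0 -125 0 0 0 1; 0 0 -125 0 0 0 1"

```text
time_s: 3.9
eef_pos: [0.4549, -0.2738, 0.2247]
eef_rot: [-0.0, 0.99, 0.144, -0.0]
wrist_force: [-0.6, 0.4, -1.5]
opening: 0.107
grasp_force: 58.4
```

Run:
```python
from h import *
T=pose();np.save("T2.npy",T);cv2.imwrite("pics/w2.png",vision.camera("wrist"))
print(sensors.get_obs()["torque"],sensors.get_obs()["wrist_force"])
goal([.535,.248,.2265],-np.pi/2); goal([.535,.248,.14],-np.pi/2)
```

```text
[0.0339 0.0399 0.0577] [ 1.0484  0.0749 -0.6863]
delta mm [ 225.4164 -477.2726   -1.6398] rv [-0.0013  0.001   0.2887]
delta mm [ 225.4835 -477.1531   84.8601] rv [-0.0013  0.001   0.2887]
```

View pics/w2.png

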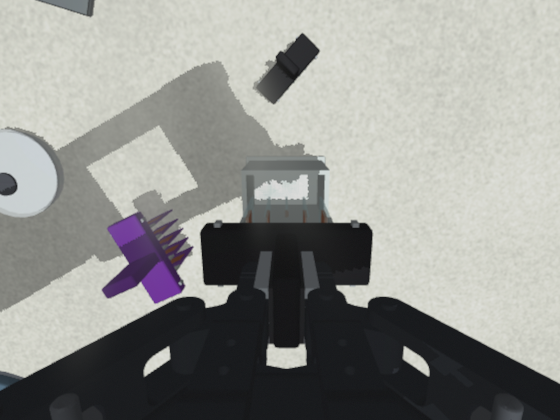

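The holder is held level, with the bar at u 202–372, rows 223–285, and the jar empty behind it.

Emit:
carry_out:
  deltas: "8 -18 -2 0 0 0.01 1; 26 -55 -2 0 0 0.03 1; 48 -102 -2 0 0 0.06 1; 71 -150 -2 0 0 0.09 1; 94 -200 -2 0 0 0.12 1; 118 -250 -2 0 0 0.15 1; 142 -300 -2 0 0 0.18 1; 165 -350 -2 0 0 0.21 1; 189 -400 -2 0 0 0.24 1; 208 -440 -2 0 0 0.27 1; 220 -465 -2 0 0 0.289 1; 225 -477 -2 0 0 0.289 1"

```text
time_s: 5.45
eef_pos: [0.5345, 0.2485, 0.226]
eef_rot: [0.0, 1.0, 0.001, -0.001]
wrist_force: [0.4, -0.8, -1.5]
opening: 0.106
grasp_force: 58.5
```

Run:
```python
from h import *
T=pose();np.save("T3.npy",T);print(T)
w=vision.camera("wrist");s=vision.camera("scene")
a=np.hstack([cv2.resize(w,(400,300)),cv2.resize(s[60:240,320:560],(400,300),interpolation=cv2.INTER_CUBIC)])
cv2.imwrite("pics/c3.png",a)
I=np.linalg.inv(T)
for p in([15,-42,13],[15,42,13],[15,0,13]):print(p,proj("wrist",(T@[*np.array(p)/1e3,1])[:3],T))
```

```text
[[ 1.      0.0017 -0.002   0.5345]
 [ 0.0017 -1.     -0.0005  0.2485]
 [-0.002   0.0005 -1.      0.226 ]
 [ 0.      0.      0.      1.    ]]
[15, -42, 13] [195.3235 227.5081]
[15, 42, 13] [370.8831 227.4137]
[15, 0, 13] [283.0882 227.4609]
```

View pics/c3.png

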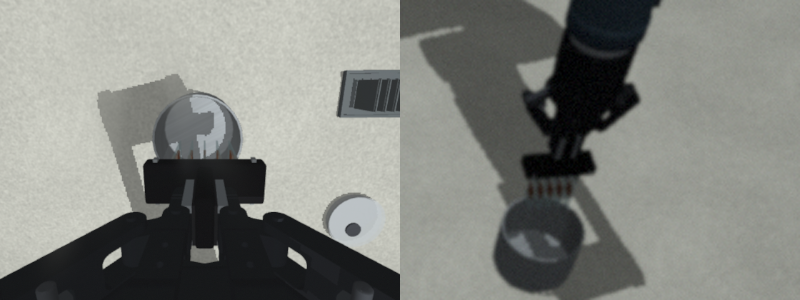

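The view shows the pot rim centred at about wrist (277,193) just ahead of the bar, with the slides hanging straight.

Run:
```python
from h import *
T=np.load("T3.npy"); print(ray("wrist",(277,193),.08,T), ray("wrist",(214,193),.08,T), ray("wrist",(340,193),.08,T))
```

```text
[0.5369 0.2549 0.08  ] [0.5368 0.3093 0.08  ] [0.5369 0.2006 0.08  ]
```

Emit:
carry_out:
  deltas: "1 -4 5 0 0 0 1; 1 -4 25 0 0 0 1; 1 -4 50 0 0 0 1; 1 -4 75 0 0 0 1; 1 -4 90 0 0 0 1; 1 -4 97 0 0 0 1; 1 -4 97 0 0 0 1; 1 -4 97 0 0 0 1; 1 -4 97 0 0 0 1"

```text
time_s: 6.68
eef_pos: [0.5366, 0.2515, 0.1312]
eef_rot: [-0.0, 1.0, -0.0, 0.001]
wrist_force: [0.3, -0.3, -0.5]
opening: 0.114
grasp_force: 58.6
```

Emit:
carry_out:
  deltas: "0 0 -8 0 0 0 1; 0 0 -30 0 0 0 1; 0 0 -55 0 0 0 1; 0 0 -80 0 0 0 1; 0 0 -97 0 0 0 1; 0 0 -97 0 0 0 1"

```text
time_s: 7.42
eef_pos: [0.537, 0.2515, 0.2292]
eef_rot: [-0.0, 1.0, -0.0, 0.002]
wrist_force: [0.9, -0.3, -0.9]
opening: 0.114
grasp_force: 58.6
```

Run:
```python
from h import *
goal([.588,-.0005,.2],-np.pi/2)
```

```text
delta mm [ 50.8997 252.0613  29.1494] rv [-0.0008 -0.0034 -0.0001]
```

Emit:
carry_out:
  deltas: "-2 15 0 0 0 0 1; -8 55 5 0 0 0 1; -15 100 10 0 0 0 1; -22 150 15 0 0 0 1; -30 200 20 0 0 0 1; -35 235 25 0 0 0 1; -37 252 29 0 0 0 1; -37 252 29 0 0 0 1; -37 252 29 0 0 0 1"

```text
time_s: 8.55
eef_pos: [0.499, 0.0001, 0.1982]
eef_rot: [-0.0, 1.0, 0.0, -0.0]
wrist_force: [1.2, 0.4, 1.0]
opening: 0.109
grasp_force: 58.6
```

Run:
```python
from h import *
T=pose();np.save("T4.npy",T);print(T)
w=vision.camera("wrist");cv2.imwrite("pics/w4raw.png",w)
cv2.imwrite("pics/w4.png",cv2.resize(cv2.convertScaleAbs(w[80:300,140:440],alpha=1.4),None,fx=2.6,fy=2.6,interpolation=cv2.INTER_CUBIC))
```

```text
[[ 1.      0.0003 -0.0002  0.499 ]
 [ 0.0003 -1.      0.0006  0.0001]
 [-0.0002 -0.0006 -1.      0.1982]
 [ 0.      0.      0.      1.    ]]
```

View pics/w4.png

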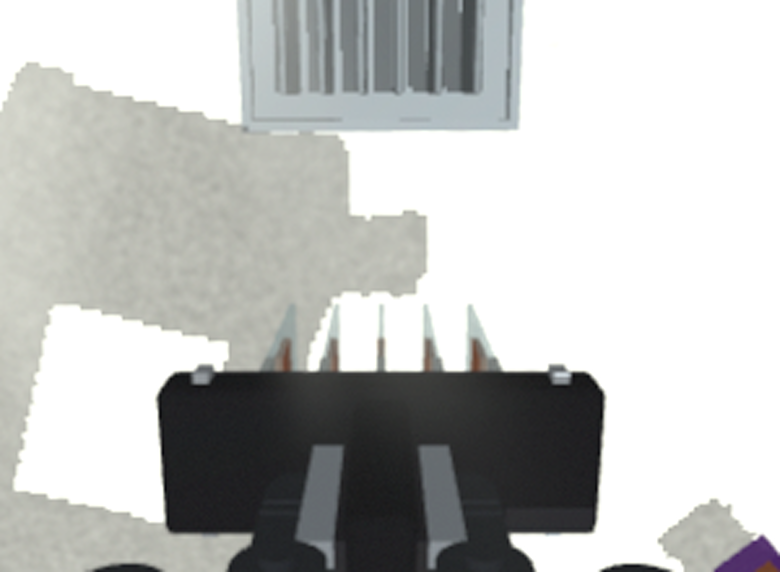

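The slides' front lower corners appear at raw u 252.7…320.8 (centre 286.5), row 197, and the rack's near edge at row 129. I'll overlay the predicted rack outline on the raw picture.

Run:
```python
from h import *
T=np.load("T4.npy"); w=cv2.imread("pics/w4raw.png")
tp=lambda p:(T@[*np.array(p)/1e3,1])[:3]
print("feet pred",[proj("wrist",tp([13,y,93]),T) for y in(-24,0,24)])
f=ray("wrist",(286.5,197.3),T[2,3]-.093,T);print("feet meas (x+13)",f)
o=f-tp([13,0,93]); print("camera bias",o)
print("base near corners",[ray("wrist",(140+u/2.6,80+128/2.6),.008,T) for u in(250,518)], "fin near", ray("wrist",(286,80+94/2.6),.008,T), ray("wrist",(286,80+94/2.6),.055,T))
c=cv2.resize(cv2.convertScaleAbs(w[0:140,220:350],alpha=1.2),None,fx=5,fy=4.2,interpolation=cv2.INTER_CUBIC)
for i,y in enumerate((-30,-18,-6,6,18,30)):
    for x in(-20,20):
        for z,col in((.008,(0,255,0)),(.055,(0,0,255))):
            p=proj("wrist",[.588+x/1e3+o[0],-.0005+y/1e3+o[1],z],T); q=((p-[220,0]+.5)*[5,4.2]).astype(int)
            cv2.circle(c,tuple(map(int,q)),3,col,-1)
cv2.imwrite("pics/w4b.png",c)
```

```text
feet pred [array([250.0782, 194.8902]), array([284.113 , 194.8697]), array([318.1523, 194.8491])]
feet meas (x+13) [ 0.5103 -0.0015  0.1052]
camera bias [-0.0018 -0.0017  0.    ]
base near corners [array([0.5538, 0.0461, 0.008 ]), array([ 0.5537, -0.0514,  0.008 ])] fin near [ 0.5657 -0.0011  0.008 ] [ 0.5656 -0.0011  0.055 ]
```

View pics/w4b.png

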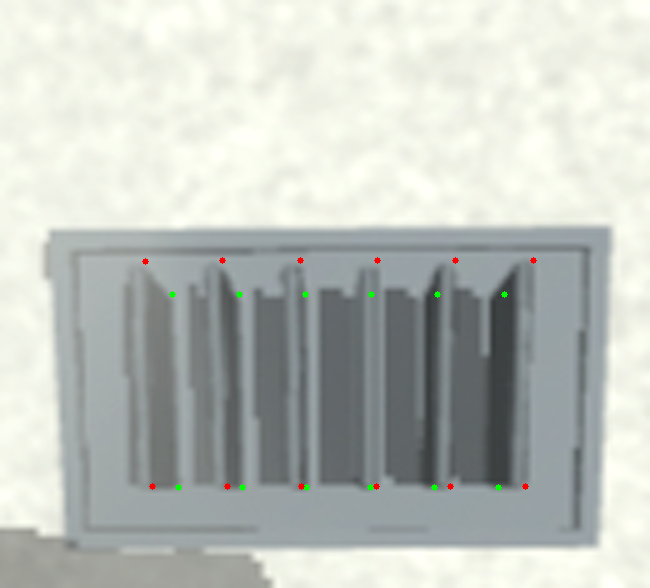

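The overlay matches: fins seen at 137…522 against predicted 145…533 on the enlarged crop, about 1.5 mm toward +y. Rack centre is therefore about x 0.5875, y +0.0006 in the tool's terms, with yaw about 0.

Emit:
carry_out:
  deltas: "10 0 0 0 0 0 1; 35 0 0 0 0 0 1; 60 -0.5 0 0 0 0 1; 80 -0.5 0 0 0 0 1; 88.5 -0.5 0 0 0 0 1; 88.5 -0.5 10 0 0 0 1; 88.5 -0.5 25 0 0 0 1; 88.5 -0.5 36 0 0 0 1; 88.5 -0.5 42 0 0 0 1; 88.5 -0.5 42 0 0 0 1; 88.5 -0.5 42 0 0 0 1"

```text
time_s: 9.98
eef_pos: [0.5878, -0.0004, 0.1568]
eef_rot: [0.0, 1.0, -0.0, 0.0]
wrist_force: [-0.1, -1.1, -1.1]
opening: 0.106
grasp_force: 58.6
```

Run:
```python
from h import *
T=pose();np.save("T5.npy",T);print(T)
w=vision.camera("wrist");s=vision.camera("scene")
W=cv2.resize(cv2.convertScaleAbs(w[140:260,190:390],alpha=1.5),(700,420),interpolation=cv2.INTER_CUBIC)
print(proj("scene",[.588,0,.04]))
u,v=proj("scene",[.588,0,.04]).astype(int)
cv2.imwrite("pics/s5.png",cv2.resize(cv2.convertScaleAbs(s[v-40:v+40,u-45:u+45],alpha=1.6),(630,560),interpolation=cv2.INTER_CUBIC))
cv2.imwrite("pics/w5.png",W)
```

```text
[[ 1.     -0.0003  0.0009  0.5878]
 [-0.0003 -1.     -0.0002 -0.0004]
 [ 0.0009  0.0002 -1.      0.1568]
 [ 0.      0.      0.      1.    ]]
[293.1779 234.8237]
```

View pics/w5.png

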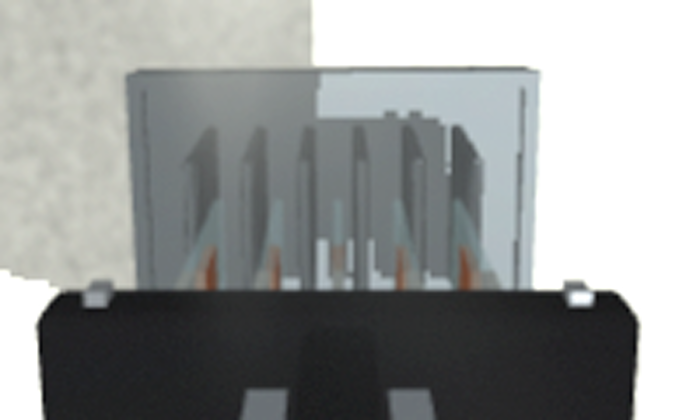

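The wrist close-up shows the slide feet (218…457, centre 337) aligned with the slots between the fin tops (210…462, centre 335–336). I'll lower it.

Emit:
carry_out:
  deltas: "0 0 4 0 0 0 1; 0 0 10 0 0 0 1; 0 0 16 0 0 0 1; 0 0 22 0 0 0 1; 0 0 28 0 0 0 1; 0 0 34 0 0 0 1; 0 0 40 0 0 0 1; 0 0 45 0 0 0 1; 0 0 49 0 0 0 1; 0 0 51 0 0 0 1; 0 0 51 0 0 0 1"

```text
time_s: 11.45
eef_pos: [0.5875, -0.0002, 0.1052]
eef_rot: [-0.0, 1.0, -0.0, -0.0]
wrist_force: [-0.9, -0.5, -0.5]
opening: 0.109
grasp_force: 58.6
```

Emit:
carry_out:
  deltas: "0 0 1 0 0 0 1; 0 0 2 0 0 0 1; 0 0 3 0 0 0 1; 0 0 3.5 0 0 0 1; 0 0 3.5 0 0 0 1; 0 0 3.5 0 0 0 1"

```text
time_s: 12.2
eef_pos: [0.5876, -0.0003, 0.1018]
eef_rot: [0.0, 1.0, -0.0, 0.0]
wrist_force: [-0.4, 0.1, -0.5]
opening: 0.109
grasp_force: 58.6
```

Emit:
carry_out:
  deltas: "0 0 0.5 0 0 0 1; 0 0 1 0 0 0 1; 0 0 1 0 0 0 1"

```text
time_s: 12.58
eef_pos: [0.5877, -0.0003, 0.1012]
eef_rot: [0.0, 1.0, -0.0, 0.0]
wrist_force: [-1.3, -0.6, 2.7]
opening: 0.106
grasp_force: 59.2
```

Emit:
carry_out:
  deltas: "0 0 0.5 0 0 0 1; 0 0 1 0 0 0 1; 0 0 1 0 0 0 1"

```text
time_s: 12.95
eef_pos: [0.5879, -0.0003, 0.1011]
eef_rot: [0.0, 1.0, -0.0, 0.0]
wrist_force: [-2.8, 0.6, 9.6]
opening: 0.11
grasp_force: 60.3
```

Seated: contact force rises and the height matches the estimate. I'll release gently and retreat upward.

Emit:
carry_out:
  deltas: "0 0 -1 0 0 0 1; 0 0 -1 0 0 0 0.9; 0 0 -1 0 0 0 0.8; 0 0 -1 0 0 0 0.6; 0 0 -1 0 0 0 0.4; 0 0 -1 0 0 0 0.4; 0 0 -1 0 0 0 0.4; 0 0 -15 0 0 0 0.4; 0 0 -45 0 0 0 0.4; 0 0 -80 0 0 0 0.4; 0 0 -120 0 0 0 0.4; 0 0 -120 0 0 0 0.4"

```text
time_s: 14.45
eef_pos: [0.5901, -0.0007, 0.2253]
eef_rot: [0.001, 1.0, -0.0, 0.004]
wrist_force: [0.6, -0.8, -0.3]
opening: 0.598
grasp_force: 0.0
```

Run:
```python
from h import *
T=pose();w=vision.camera("wrist");s=vision.camera("scene")
print(T[:3,3])
a=np.hstack([cv2.resize(w[100:310,150:430],(400,300)),cv2.resize(s[180:270,233:353],(400,300),interpolation=cv2.INTER_CUBIC)])
cv2.imwrite("pics/end.png",cv2.convertScaleAbs(a,alpha=1.4))
for y in(-42,42):print(proj("wrist",[.5877-.0018-.015,y/1e3-.0017,.088],T),proj("wrist",[.5877+.0132,y/1e3-.0017,.088],T))
```

```text
[ 0.5901 -0.0007  0.2253]
[334.5003 221.728 ] [335.7768 187.1917]
[236.2535 221.8384] [234.8814 187.2944]
```

View pics/end.png

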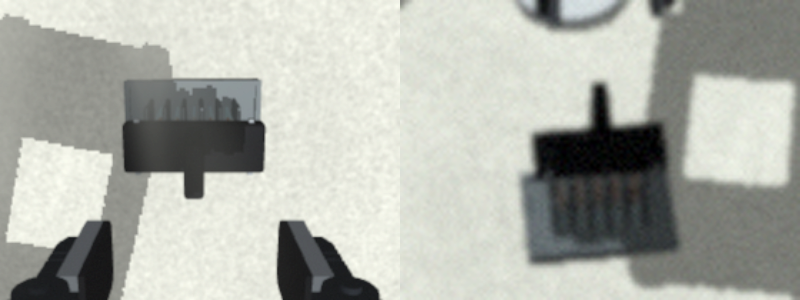

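The final pictures show the holder upright and square in the rack. The bar at raw u 236–335, rows 185–220 matches the fully seated prediction (235–336, 187–222).

```bash
python3 -c "
from bench import ctrl
print(ctrl.hand_in())"
```

```text
the job is handed in; nothing more can be done
None
```

I lifted the slide holder from the jar, dipped it about 42 mm into the rinse pot, stood it upright on the rack's floor, released it and handed the job in at about 14.5 s; the hand-in returned no verdict.

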